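# Set out the grooming kit

### The job

Set out the grooming kit: lay the slicker brush (pins still up) on the middle cork strip of the wooden tool board, the chrome comb on the outer strip nearer the yellow lick mat and the small wooden brush (bristles still down) on the other outer strip, each centred on its strip and lying lengthwise along it. Stand the round flat tin upright in the middle of the lick mat. Work in any order and leave the nail clipper, the rubber puck, the dropper bottle and everything else on the bench where they are.

Things in the scene. Friction and masses are not known exactly. Their poses are not given: they have to be found in the camera images.
- slicker_center (a point): Black plastic slicker brush lying flat, pins up, 150 mm long: bar handle 24 mm wide, 22 mm high; head 55 mm long, 50 mm wide, 14 mm high, steel pins up to 27 mm. The point is mid-length, 11 mm over the underside, on the handle (head begins 20 mm further on), near the balance point: grip here across y. x lengthwise towards the head, y across, z up. About 85 g.
- comb_center (a point): Chrome comb lying flat, 150 mm long, 30 mm wide over spine and teeth, 8 mm thick. The point is its centre, 4 mm over the underside; x lengthwise, y across (spine on the +y side), z up. About 70 g. Grip it across its width. Either end may point either way when it is laid out.
- wood_brush_center (a point): Small pale wooden brush without a handle, lying bristles down: rounded-end wooden block 95 mm long, 42 mm wide, from 16 to 35 mm height, over a bristle block 16 mm high (74 x 30 mm). The point is its centre, 17.5 mm over the underside; x lengthwise, y across, z up. About 60 g.
- tin_center (a point): Round flat aluminium tin with lid, 56 mm diameter over the lid (54 below), 28 mm high, standing upright. The point is its centre, 14 mm over the underside; z up. About 90 g.
- board: Fixed wooden tool board, 160 mm (x) x 250 mm (y) x 12 mm high, with three parallel cork strips flush in its flat top, each 150 mm long (along the board's x) and 45 mm wide, their centres at board y = -80, 0 and +80 mm and x = 0. Origin at the centre of its underside on the bench; x points away from the robot within 0.15 rad, y to the left, z up.
- lick_mat: Fixed yellow silicone lick mat, 130 x 130 mm, square, its ridged top flat at 7 mm height. Origin at the centre of its underside on the bench; it lies either to the left or to the right of the board.
- clipper: Bystander: small steel nail clipper, 60 mm long (x), 14 mm wide, about 20 mm high, loose; origin at the centre of its underside.
- curry_puck: Bystander: small round black rubber puck, 40 mm diameter, 20 mm high, loose; origin at the centre of its underside.
- dropper: Bystander: small amber glass dropper bottle, 28 mm diameter, 60 mm high, standing loose; origin at the centre of its underside.
Things that resemble listed ones, but are neither listed nor needed, are in the scene too. Of the things like the part that bears wood_brush_center, leave any that is red; of the rest the smaller one is meant.

How it is judged:
By the outcome, as a careful person would: the job done as asked, in the order asked, and still so for the second after the job is handed in, with the robot touching nothing.
It also fails if it takes over 104 s, if anything falls off the work surface, if the arm or the gripper's body presses on something with over 40 N, if the wrist force passes 120 N, or if a joint passes its speed limit or range.

### The arm

A 6-joint arm with a two-finger parallel gripper is mounted at the origin on the work surface. World frame = base frame: x ahead of the robot, y to its left, z up, the work surface at z = 0. Lengths are in m, angles in degrees, forces in N, time in s.
With the tool pointing down it reaches from about 0.375 to 0.925 m from the base axis. Payload 5.7 kg.
Tool frame: the origin (TCP) lies on the centre line of the jaws, within the pads' length; the fingertips stand 19 mm ahead of it and the grasp point (between the pads) is the TCP; z points along the fingers, y is the line along which they close (so a half turn about z gives the same grasp; the last joint's range is limited). The gripper opens to 88 mm and grips with 3 to 60 N. Pads are 20 mm wide; open, the fingers measure 115 mm over their backs; the gripper's body (75 mm by 178 mm) begins 61 mm behind the grasp point.
Start: joints at [-6.595, 20.558, 86.54, -0, 72.909, -6.595], TCP at [0.6, -0, 0.242] pointing down, gripper open.
Joint ranges: [-170.27, 170.27], [-57.76, 135], [12.27, 136.19], [-55.21, 235.2], [11.17, 155.16], [-170.74, 170.74]. Speed limits (degrees/s): [136.94, 136.94, 180, 180, 180, 180].

### API

Orientations are given as a 3x3 rotation matrix whose columns are the frame's x, y, z axes.
In Python, from workcell import bot gives the robot as it stands.
- The arm moves only by the tool play_rows, never from a script. Its argument "series" is a list of rows, each an object with "fingers": the finger opening in mm, from 0 to 87.8; "dp": the shift along the tool's x, y, z in mm, a list of three; "rot": the turn, a rotation vector about the tool's x, y, z in degrees, a list of three. A call has exactly 10 rows; each row is the pose to reach, as a shift and turn from the pose commanded when the call began, along the tool's axes at that moment; what a row does not reach only later rows make up. A row lasts 1/12 s, in which the tool goes at most 41.7 mm and 7.16 degrees, less where a joint would pass 70% of its speed; a pose out of reach is approached as far as the arm can. A call with a gripper value outside its range is refused whole. The fingers move at their own pace and stop on an object; the grip force is fixed at half the most. Time passes only in rows, so rows that repeat a pose let the fingers close, or fill a call up. It gives the time, the measured TCP pose, the force, the opening and the grip force at its end, in the units of the state.
- bot.get_state(): the state, without advancing time (a new reading comes with each control period).
- bot.grab_frame(name): name is "scene" or "side" or "wrist"; returns (picture, depth): 480x640x3 uint8, red, green, blue; 480x640 float32, m along the optical axis (not along the pixel's ray), 0 where there is no reading.
- bot.calibration(name): a dict with "camera_matrix" (3x3 intrinsics, pixels), "D" ([k1, k2, p1, p2, k3] as OpenCV has them; the pictures are not rectified), "eye" and "attitude" of the camera in the world. Camera axes: x right, y down, z forward; pixel columns grow to the right and rows downward; lengths in m; the calibration is good to about 2 mm. A picture is of the moment at which its call begins: read the wrist's pose just before it. calibration takes no time and is no camera call; for the wrist camera it gives the pose at the moment of the call.
- bot.hand_in(): hands the job in; it is judged then, once.
Trained networks look in the newest picture that a camera, given by its name, has taken for a name from the list of things; names that differ only in an ending like _2 or _b are one class to them, and where a whole thing is asked for, a point or a joint stands for the part that bears it (a point fixed in the world has none). Each returns a list of dicts, best first, with "p" (0 to 1); they miss things now and then, are a little off and sometimes report something else, mostly with a low value. They report only what shows in the picture. A call takes as long as a camera call. They do not tell look-alikes from the thing itself.
- bot.cut_out(camera, query): "pixels" (480x640 bool, what is visible of it) and "extent" ([centre column, centre row, width, height] in pixels, round what is visible of it).
The state is a dict: "time_s": time; "joint_pos": joint angles; "qvel": joint speeds; "tau": joint torques, N m; "ee_pos": TCP position; "tcp_rot": TCP orientation; "ft_force": force on the tool from outside, world axes, zero at the start; "wrist_torque": the same for the moment, N m; "gripper_width": finger opening in m; "grasp_force": force on a finger pad.
Only numpy, scipy, OpenCV 4.12 (cv2) and the standard library are available. Lean on these libraries where they do the work, as an engineer would, in place of code of your own. Each camera call takes 0.05 s, during which the arm holds its last target. There are 200 camera calls.

## Working session

There is one attempt and no reset: what is moved stays moved. The work goes in short steps, Python scripts to look and compute and a tool call to move; the robot and the scene stay as the last step left them, time stands still between calls to the robot, and variables do not carry over. Pictures are saved under pics/ and viewed, at most 14 in all, crops included, and the job is handed in when it is done.

Besides the shell and the picture viewer there is one more tool, called as name(argument=value, ...), one argument or row to a line, values as JSON. play_rows: Moves the arm, as the interface text tells. Its arguments: {"type":"object","properties":{"series":{"type":"array","items":{"type":"object","properties":{"fingers":{"type":"number"},"dp":{"type":"array","items":{"type":"number"}},"rot":{"type":"array","items":{"type":"number"}}}}}},"required":["series"]}

```bash
mkdir -p pics; ls
cat > h.py <<'E'
import numpy as np, cv2
from workcell import bot
def grab(n):
    c=bot.calibration(n); im,d=bot.grab_frame(n); return c,im,d
def world(c,d,mask):
    v,u=np.nonzero(mask&(d>0)); z=d[v,u].astype(float)
    p=cv2.undistortPoints(np.c_[u,v].astype(np.float64).reshape(-1,1,2),np.array(c['camera_matrix']),np.array(c['D'])).reshape(-1,2)
    P=np.c_[p*z[:,None],z]; return P@np.array(c['attitude']).T+np.array(c['eye'])
def rect(P):
    (cx,cy),(w,h),a=cv2.minAreaRect((P[:,:2]*1000).astype(np.float32))
    if w<h: w,h,a=h,w,a+90
    return np.round([cx,cy,w,h,(a+90)%180-90],1)
E
python3 - <<'E'
from h import *
for n in ('scene','side','wrist'):
    c,im,d=grab(n); cv2.imwrite(f'pics/{n}0.png',im[...,::-1]); print(n,np.round(c['eye'],3),np.round(c['attitude'],2).tolist())
    for q in ('slicker_center','comb_center','wood_brush_center','tin_center','board','lick_mat','clipper','curry_puck','dropper'):
        for r in bot.cut_out(n,q):
            if r['p']<.2: continue
            P=world(c,d,r['pixels'])
            if len(P)>20: print(q,round(r['p'],2),np.round(r['extent']).astype(int),rect(P),'z',np.round(np.percentile(P[:,2]*1000,[5,50,95])))
s=bot.get_state();print(s['time_s'],s['tcp_rot'],s['ee_pos'])
E
```

```text
pics
scene [1.123 0.482 0.666] [[-0.67, 0.43, -0.61], [0.75, 0.41, -0.53], [0.02, -0.81, -0.59]]
slicker_center 0.79 [325 246  50  47] [428.4 -96.8 147.6  51.5  12.8] z [ 6. 19. 25.]
comb_center 0.6 [410 295  52  49] [420.1 108.  164.6  35.2   4.4] z [ 2.  6. 10.]
wood_brush_center 0.94 [247 201  41  33] [ 434.5 -332.5   98.3   50.5  -13.6] z [ 4. 33. 36.]
wood_brush_center 0.94 [308 187  42  43] [ 413.1 -148.2  607.1   91.3   44.7] z [ 3. 41. 49.]
wood_brush_center 0.8 [210 180  31  31] [ 411.3 -472.8  160.7   59.5   44.9] z [ 3. 34. 37.]
tin_center 0.69 [499 342  31  36] [438.1 288.9  55.4  55.3  47.2] z [ 4. 27. 30.]
board 0.6 [236 293 157 105] [ 632.8 -143.3  268.4  174.4  -88.8] z [ 9. 13. 15.]
board 0.46 [412 296  55  49] [423.3 110.2 155.1  33.7   6. ] z [ 3.  6. 10.]
lick_mat 0.71 [357 377 114  86] [642.3 153.8 135.9 135.7  -6.4] z [4. 6. 9.]
clipper 0.67 [370 264  24  18] [413.2  -0.5  59.   27.8   1.5] z [ 2. 13. 20.]
curry_puck 0.79 [272 234  23  18] [ 461.  -215.9   64.9   43.6   45. ] z [ 1. 14. 22.]
dropper 0.78 [454 319  21  32] [439.7 205.   71.2  30.3  23.9] z [ 4. 3
[... 1378 characters left out ...]
 0.67 [124  86 173  52] [421.8 109.2 155.2  31.3   5.8] z [-1.  5.  8.]
wood_brush_center 0.58 [127 209  72  24] [409.1   1.   66.5  17.9  -6. ] z [ 3. 11. 19.]
wood_brush_center 0.52 [181 474  62  10] [ 431.3 -318.2   72.5   17.8   -2.8] z [-2.  3. 10.]
board 0.84 [361 330 167 218] [ 639.2 -130.6  282.3  164.3  -88.7] z [10. 11. 12.]
lick_mat 0.78 [373  62 163 124] [642.  137.1 131.8  96.4  -6.3] z [3. 4. 7.]
clipper 0.92 [125 209  68  22] [409.3   2.2  66.5  15.1  -5.1] z [ 4. 11. 19.]
1.5 [[ 9.98488971e-06  9.99999997e-01 -8.18231610e-05]
 [ 1.00000000e+00 -9.98530408e-06 -5.06378871e-06]
 [-5.06460572e-06 -8.18231104e-05 -9.99999997e-01]] [ 5.99970126e-01 -1.21060713e-05  2.41634109e-01]
```

View pics/scene0.png

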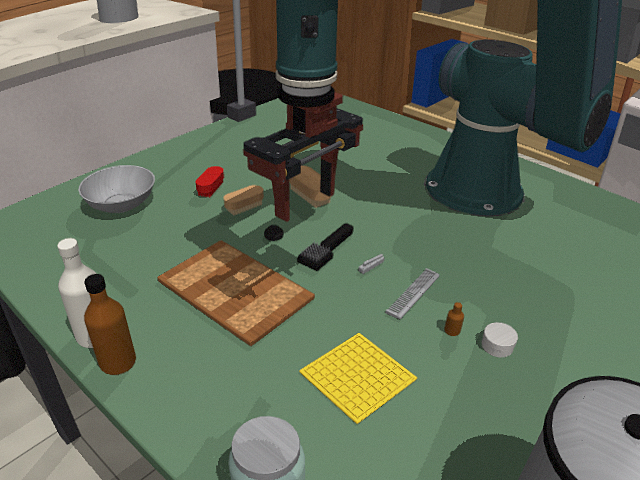

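View pics/side0.png

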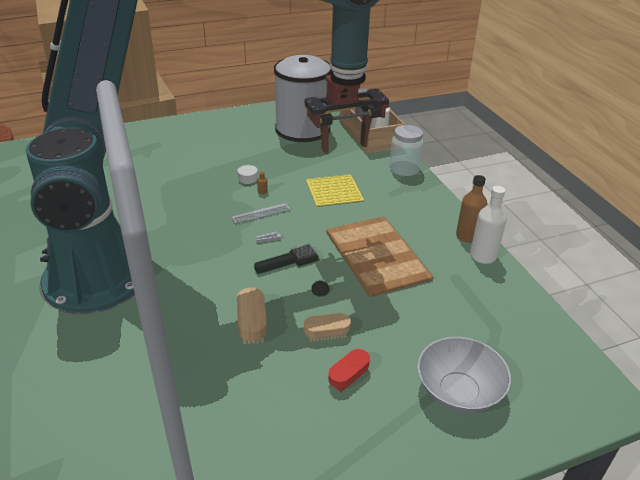

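Candidates for the wood brush: the large wooden brush (scene 308,187; 133 mm, 48 mm high), the smaller wooden brush (scene 247,200; about 96 mm, 35 mm high) and the red one (scene 210,180). I choose the one at (247,200), world about (435,-334). The mat is left of the board, so the comb goes on the +y strip. Next I raise the arm for a clean overhead view.

play_rows(
  series=[
    {"fingers": 87.8, "dp": [17, -13, -35], "rot": [0, 0, 0]},
    {"fingers": 87.8, "dp": [33, -27, -70], "rot": [0, 0, 0]},
    {"fingers": 87.8, "dp": [50, -40, -105], "rot": [0, 0, 0]},
    {"fingers": 87.8, "dp": [67, -53, -140], "rot": [0, 0, 0]},
    {"fingers": 87.8, "dp": [83, -67, -175], "rot": [0, 0, 0]},
    {"fingers": 87.8, "dp": [100, -80, -205], "rot": [0, 0, 0]},
    {"fingers": 87.8, "dp": [100, -80, -205], "rot": [0, 0, 0]},
    {"fingers": 87.8, "dp": [100, -80, -205], "rot": [0, 0, 0]},
    {"fingers": 87.8, "dp": [100, -80, -205], "rot": [0, 0, 0]},
    {"fingers": 87.8, "dp": [100, -80, -205], "rot": [0, 0, 0]},
  ],
)

```text
time_s: 2.33
ee_pos: [0.5197, 0.0995, 0.4449]
tcp_rot: [[0.0, 1.0, -0.003], [1.0, -0.0, -0.0], [-0.0, -0.003, -1.0]]
ft_force: [-0.7, -0.1, 0.5]
gripper_width: 0.0878
grasp_force: 0.0
```

```bash
cat >> h.py <<'E'
ZW=dict(slicker_center=(8,30),comb_center=(3,12),wood_brush_center=(25,40),tin_center=(22,32),board=(9,16),lick_mat=(3.5,11))
def measure(n,qs,save=None,show=True):
    c,im,d=grab(n)
    if save: cv2.imwrite('pics/'+save,im[...,::-1])
    for q in qs:
        for r in bot.cut_out(n,q):
            if r['p']<.4: continue
            P=world(c,d,r['pixels']); lo,hi=ZW.get(q,(-9,99)); z=P[:,2]*1000; Q=P[(z>lo)&(z<hi)]
            if len(Q)>30:
                for k in range(3):   # drop stray points far from the bulk
                    m=np.median(Q[:,:2],0); Q=Q[np.linalg.norm(Q[:,:2]-m,axis=1)<.17]
                print(q,round(r['p'],2),np.round(r['extent']).astype(int),rect(Q),'med',np.round(np.median(Q,0)*1000,1))
    return c,im,d
E
python3 - <<'E'
from h import *
measure('wrist',list(ZW)+['clipper','dropper','curry_puck'],'w1.png')
print(bot.get_state()['time_s'],bot.get_state()['ee_pos'])
E
```

```text
slicker_center 0.7 [266 302  91  33] [431.5 -93.2 135.7  48.2   6.2] med [451.6 -91.   17.6]
slicker_center 0.7 [278  99  22  26] [466.7 206.4  24.9   8.5  56. ] med [470.1 203.9  20. ]
comb_center 0.87 [257 175 105  32] [424.6 108.7 150.   29.6   5.1] med [414.5 114.2   5.8]
wood_brush_center 0.57 [274 439  56  38] [ 435.1 -333.5   95.2   45.4   -9.8] med [ 435.6 -330.1   33.2]
tin_center 0.94 [261  37  41  54] [437.7 286.6  54.4  54.1 -62.2] med [437.7 286.7  27.1]
board 0.64 [401 313 105 118] [ 637.2 -110.3  196.3  158.   -89. ] med [ 625.  -101.9   11.1]
lick_mat 0.56 [412 143 104 108] [643.8 154.3 130.2 129.3  82.9] med [642.1 155.7   4.8]
clipper 0.86 [254 249  43  16] [ 4.106e+02 -3.000e-01  6.290e+01  1.920e+01 -5.400e+00] med [412.2   3.9  10.9]
dropper 0.81 [277 100  20  24] [460.1 211.9  26.   25.6  44.2] med [461.9 210.5  40.4]
curry_puck 0.5 [293 363  27   9] [ 471.5 -197.7   39.3   20.6  -11.8] med [ 470.3 -195.4   12.1]
curry_puck 0.5 [278  99  25  24] [458.7 213.8  31.4  26.3 -77.7] med [461.3 210.5  40.3]
2.8333 [0.52005697 0.09991311 0.44648143]
```

View pics/w1.png

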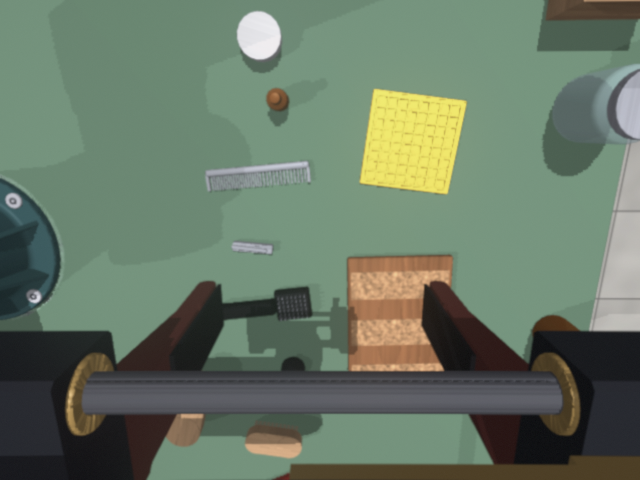

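play_rows(
  series=[
    {"fingers": 87.8, "dp": [-38, 0, 0], "rot": [0, 0, 0]},
    {"fingers": 87.8, "dp": [-76, 0, 0], "rot": [0, 0, 0]},
    {"fingers": 87.8, "dp": [-114, 0, 0], "rot": [0, 0, 0]},
    {"fingers": 87.8, "dp": [-152, 0, 0], "rot": [0, 0, 0]},
    {"fingers": 87.8, "dp": [-190, 0, 0], "rot": [0, 0, 0]},
    {"fingers": 87.8, "dp": [-228, 0, 0], "rot": [0, 0, 0]},
    {"fingers": 87.8, "dp": [-266, 0, 0], "rot": [0, 0, 0]},
    {"fingers": 87.8, "dp": [-300, 0, 0], "rot": [0, 0, 0]},
    {"fingers": 87.8, "dp": [-300, 0, 0], "rot": [0, 0, 0]},
    {"fingers": 87.8, "dp": [-300, 0, 0], "rot": [0, 0, 0]},
  ],
)

```text
time_s: 3.67
ee_pos: [0.5198, -0.2016, 0.4462]
tcp_rot: [[0.003, 1.0, -0.001], [1.0, -0.003, 0.001], [0.001, -0.001, -1.0]]
ft_force: [-0.3, -0.1, 0.6]
gripper_width: 0.0879
grasp_force: 0.0
```

Run:
```python
from h import *
c,im,d=measure('wrist',['board','wood_brush_center','slicker_center','curry_puck'],'w2.png')
# slicker handle: points at y across
r=bot.cut_out('wrist','slicker_center')[0]; P=world(c,d,r['pixels'])*1000; P=P[P[:,2]>8]
for a in range(340,520,15):
    Q=P[(P[:,0]>=a)&(P[:,0]<a+15)]
    if len(Q): print(a+7,np.round(np.percentile(Q[:,1],[3,50,97]),1),len(Q),np.round(np.median(Q[:,2])))
s=bot.get_state();print(s['time_s'],s['ee_pos'],s['tcp_rot'])
```

```text
board 0.75 [412 130 120 189] [ 638.2 -137.5  249.9  159.   -88.6] med [ 637.9 -126.3   11.2]
wood_brush_center 0.71 [267 274  64  36] [ 436.1 -334.9   92.9   43.    -9.5] med [ 436.1 -333.4   33.8]
wood_brush_center 0.68 [169 226  52  92] [ 321.6 -254.4  116.    33.2  -82.2] med [ 326.1 -240.5   32.5]
wood_brush_center 0.59 [272 343  55  46] [ 435.7 -452.3   94.6   43.1   25.9] med [ 436.3 -449.8   33.7]
slicker_center 0.59 [252  99 113  43] [424.7 -94.8 150.2  49.3   6.6] med [451.  -94.8  17.9]
curry_puck 0.68 [288 187  32  25] [ 469.8 -207.7   38.7   37.6   -0.7] med [ 470.4 -207.1   16.6]
347 [-110.9 -102.   -93.4] 39 20.0
362 [-112.3 -102.1  -90.5] 199 21.0
377 [-111.  -100.8  -89.4] 201 20.0
392 [-109.8  -98.4  -88. ] 209 20.0
407 [-108.4  -97.3  -86.8] 207 20.0
422 [-106.   -95.9  -85.6] 195 20.0
437 [-104.7  -94.6  -84.5] 193 20.0
452 [-113.8  -90.7  -68.9] 387 17.0
467 [-112.5  -89.4  -66.4] 436 17.0
482 [-111.1  -88.2  -65.1] 422 17.0
497 [-109.9  -90.7  -65.7] 268 16.0
3.9667 [ 0.520117   -0.19866153  0.44691133] [[-1.86149945e-03  9.99998224e-01  2.94184865e-04]
 [ 9.99998267e-01  1.86149101e-03  2.89798155e-05]
 [ 2.84321415e-05  2.94238301e-04 -9.99999956e-01]]
```

View pics/w2.png

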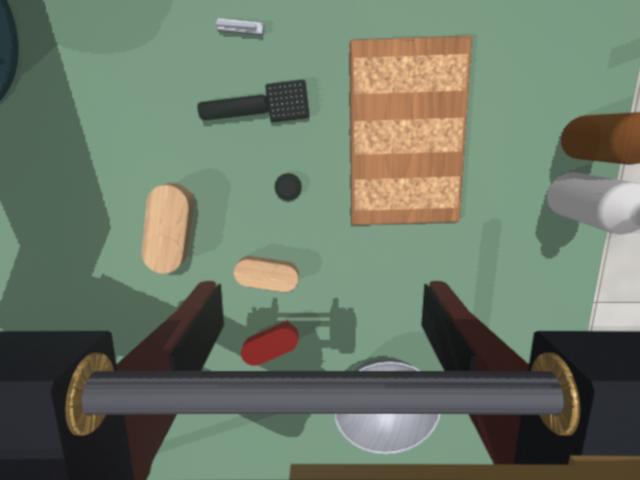

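View w2 shows the board (412,130), slicker (252,100) with its head to +x, the small wooden brush (267,274), the red one (272,343) and the large one (167,228). This confirms the small wooden brush at (267,274): 93 x 43 mm, 34 mm high. The board measures 250 x 159 mm, centre (638,-137.5), yaw 1.4°.

```bash
cat > plan.py <<'E'
# usage: plan.py x y z yaw [x y z yaw ...] : waypoints mm/deg, from commanded pose in cmd.txt ("-" keeps)
import sys,numpy as np
p=np.loadtxt('cmd.txt'); a=sys.argv[1:]
for i in range(0,len(a),4):
    t=np.array([p[j] if a[i+j]=='-' else float(a[i+j]) for j in range(4)]); s=np.radians(p[3]); d=t-p
    dp=np.array([d[0]*np.cos(s)+d[1]*np.sin(s), d[0]*np.sin(s)-d[1]*np.cos(s), -d[2]])
    print('dp',np.round(dp,1),'rotz',round(-d[3],1),'rows>=',round(max(np.linalg.norm(dp)/41,abs(d[3])/7.1),1)); p=t
np.savetxt('cmd.txt',p)
E
echo "520 -200 447 90" > cmd.txt
python3 plan.py 436 -334.5 207 20  436 -334.5 77 -10  - - 26 -  - - 126 -  640 -217.5 126 1.4 - - 39 - - - 140 -
```

```text
dp [-134.5  -84.   240. ] rotz 70.0 rows>= 9.9
dp [  0.   0. 130.] rotz 30.0 rows>= 4.2
dp [ 0. -0. 51.] rotz -0.0 rows>= 1.2
dp [   0.   -0. -100.] rotz -0.0 rows>= 2.4
dp [ 180.6 -150.6   -0. ] rotz -11.4 rows>= 5.7
dp [ 0.  0. 87.] rotz -0.0 rows>= 2.1
dp [   0.    0. -101.] rotz -0.0 rows>= 2.5
```

play_rows(
  series=[
    {"fingers": 70, "dp": [-13.4, -8.4, 24], "rot": [0, 0, 7]},
    {"fingers": 70, "dp": [-26.9, -16.8, 48], "rot": [0, 0, 14]},
    {"fingers": 70, "dp": [-40.3, -25.2, 72], "rot": [0, 0, 21]},
    {"fingers": 70, "dp": [-53.8, -33.6, 96], "rot": [0, 0, 28]},
    {"fingers": 70, "dp": [-67.2, -42, 120], "rot": [0, 0, 35]},
    {"fingers": 70, "dp": [-80.7, -50.4, 144], "rot": [0, 0, 42]},
    {"fingers": 70, "dp": [-94.1, -58.8, 168], "rot": [0, 0, 49]},
    {"fingers": 70, "dp": [-107.6, -67.2, 192], "rot": [0, 0, 56]},
    {"fingers": 70, "dp": [-121, -75.6, 216], "rot": [0, 0, 63]},
    {"fingers": 70, "dp": [-134.5, -84, 240], "rot": [0, 0, 70]},
  ],
)

```text
time_s: 4.8
ee_pos: [0.4361, -0.3342, 0.206]
tcp_rot: [[0.941, 0.338, 0.001], [0.338, -0.941, -0.001], [0.0, 0.001, -1.0]]
ft_force: [-0.1, -0.7, 1.3]
gripper_width: 0.0698
grasp_force: 0.0
```

play_rows(
  series=[
    {"fingers": 70, "dp": [0, 0, 20], "rot": [0, 0, 6]},
    {"fingers": 70, "dp": [0, 0, 45], "rot": [0, 0, 12]},
    {"fingers": 70, "dp": [0, 0, 70], "rot": [0, 0, 18]},
    {"fingers": 70, "dp": [0, 0, 95], "rot": [0, 0, 24]},
    {"fingers": 70, "dp": [0, 0, 115], "rot": [0, 0, 30]},
    {"fingers": 70, "dp": [0, 0, 130], "rot": [0, 0, 30]},
    {"fingers": 70, "dp": [0, 0, 130], "rot": [0, 0, 30]},
    {"fingers": 70, "dp": [0, 0, 130], "rot": [0, 0, 30]},
    {"fingers": 70, "dp": [0, 0, 130], "rot": [0, 0, 30]},
    {"fingers": 70, "dp": [0, 0, 130], "rot": [0, 0, 30]},
  ],
)

```text
time_s: 5.63
ee_pos: [0.4369, -0.335, 0.078]
tcp_rot: [[0.985, -0.173, 0.002], [-0.173, -0.985, -0.002], [0.002, 0.001, -1.0]]
ft_force: [0.9, 0.3, 0.4]
gripper_width: 0.0697
grasp_force: 0.0
```

Run:
```python
from h import *
c,im,d=grab('wrist'); cv2.imwrite('pics/w3.png',im[...,::-1])
s=bot.get_state();print(s['time_s'],s['ee_pos'],s['tcp_rot'])
```

```text
5.6833 [ 0.4368538  -0.33506168  0.07799713] [[ 0.98491155 -0.17304963  0.00175237]
 [-0.17304658 -0.98491206 -0.00176768]
 [ 0.00203182  0.00143777 -0.9999969 ]]
```

View pics/w3.png

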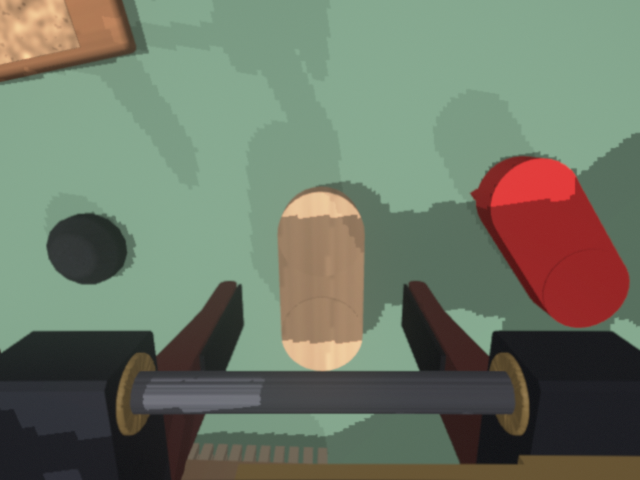

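The brush at (321,280) sits centred between the fingers and aligned; the red one is at (555,245) and the puck at (87,247). Descend, grip and lift.

play_rows(
  series=[
    {"fingers": 70, "dp": [0, 0, 20], "rot": [0, 0, 0]},
    {"fingers": 70, "dp": [0, 0, 40], "rot": [0, 0, 0]},
    {"fingers": 70, "dp": [0, 0, 51], "rot": [0, 0, 0]},
    {"fingers": 70, "dp": [0, 0, 51], "rot": [0, 0, 0]},
    {"fingers": 36, "dp": [0, 0, 51], "rot": [0, 0, 0]},
    {"fingers": 36, "dp": [0, 0, 51], "rot": [0, 0, 0]},
    {"fingers": 36, "dp": [0, 0, 51], "rot": [0, 0, 0]},
    {"fingers": 36, "dp": [0, 0, 51], "rot": [0, 0, 0]},
    {"fingers": 36, "dp": [0, 0, 51], "rot": [0, 0, 0]},
    {"fingers": 36, "dp": [0, 0, 51], "rot": [0, 0, 0]},
  ],
)

```text
time_s: 6.52
ee_pos: [0.4364, -0.3349, 0.0264]
tcp_rot: [[0.985, -0.174, 0.001], [-0.174, -0.985, -0.001], [0.001, 0.001, -1.0]]
ft_force: [0.0, 0.3, 5.3]
gripper_width: 0.0419
grasp_force: 30.0
```

play_rows(
  series=[
    {"fingers": 36, "dp": [0, 0, -5], "rot": [0, 0, 0]},
    {"fingers": 36, "dp": [0, 0, -15], "rot": [0, 0, 0]},
    {"fingers": 36, "dp": [0, 0, -30], "rot": [0, 0, 0]},
    {"fingers": 36, "dp": [0, 0, -50], "rot": [0, 0, 0]},
    {"fingers": 36, "dp": [0, 0, -75], "rot": [0, 0, 0]},
    {"fingers": 36, "dp": [0, 0, -95], "rot": [0, 0, 0]},
    {"fingers": 36, "dp": [0, 0, -100], "rot": [0, 0, 0]},
    {"fingers": 36, "dp": [0, 0, -100], "rot": [0, 0, 0]},
    {"fingers": 36, "dp": [0, 0, -100], "rot": [0, 0, 0]},
    {"fingers": 36, "dp": [0, 0, -100], "rot": [0, 0, 0]},
  ],
)

```text
time_s: 7.35
ee_pos: [0.4352, -0.3338, 0.1245]
tcp_rot: [[0.985, -0.174, -0.002], [-0.174, -0.985, 0.001], [-0.002, -0.001, -1.0]]
ft_force: [-0.3, -0.1, -0.6]
gripper_width: 0.0415
grasp_force: 30.0
```

play_rows(
  series=[
    {"fingers": 36, "dp": [22.6, -18.8, 0], "rot": [0, 0, -1.4]},
    {"fingers": 36, "dp": [45.2, -37.6, 0], "rot": [0, 0, -2.8]},
    {"fingers": 36, "dp": [67.7, -56.5, 0], "rot": [0, 0, -4.3]},
    {"fingers": 36, "dp": [90.3, -75.3, 0], "rot": [0, 0, -5.7]},
    {"fingers": 36, "dp": [112.9, -94.1, 0], "rot": [0, 0, -7.1]},
    {"fingers": 36, "dp": [135.5, -113, 0], "rot": [0, 0, -8.5]},
    {"fingers": 36, "dp": [158, -131.8, 0], "rot": [0, 0, -10]},
    {"fingers": 36, "dp": [180.6, -150.6, 0], "rot": [0, 0, -11.4]},
    {"fingers": 36, "dp": [180.6, -150.6, 0], "rot": [0, 0, -11.4]},
    {"fingers": 36, "dp": [180.6, -150.6, 0], "rot": [0, 0, -11.4]},
  ],
)

```text
time_s: 8.18
ee_pos: [0.6401, -0.2162, 0.1236]
tcp_rot: [[1.0, 0.027, -0.002], [0.027, -1.0, 0.001], [-0.002, -0.001, -1.0]]
ft_force: [-1.1, -0.6, -1.2]
gripper_width: 0.042
grasp_force: 30.0
```

play_rows(
  series=[
    {"fingers": 36, "dp": [0, 0, 20], "rot": [0, 0, 0]},
    {"fingers": 36, "dp": [0, 0, 40], "rot": [0, 0, 0]},
    {"fingers": 36, "dp": [0, 0, 60], "rot": [0, 0, 0]},
    {"fingers": 36, "dp": [0, 0, 75], "rot": [0, 0, 0]},
    {"fingers": 36, "dp": [0, 0, 82], "rot": [0, 0, 0]},
    {"fingers": 36, "dp": [0, 0, 87], "rot": [0, 0, 0]},
    {"fingers": 36, "dp": [0, 0, 87], "rot": [0, 0, 0]},
    {"fingers": 36, "dp": [0, 0, 87], "rot": [0, 0, 0]},
    {"fingers": 36, "dp": [0, 0, 87], "rot": [0, 0, 0]},
    {"fingers": 36, "dp": [0, 0, 87], "rot": [0, 0, 0]},
  ],
)

```text
time_s: 9.02
ee_pos: [0.6399, -0.2179, 0.0389]
tcp_rot: [[1.0, 0.024, 0.0], [0.024, -1.0, -0.0], [0.0, 0.0, -1.0]]
ft_force: [-0.5, -0.7, 0.7]
gripper_width: 0.0417
grasp_force: 30.0
```

play_rows(
  series=[
    {"fingers": 36, "dp": [0, 0, 1], "rot": [0, 0, 0]},
    {"fingers": 60, "dp": [0, 0, 1], "rot": [0, 0, 0]},
    {"fingers": 60, "dp": [0, 0, 1], "rot": [0, 0, 0]},
    {"fingers": 60, "dp": [0, 0, 1], "rot": [0, 0, 0]},
    {"fingers": 60, "dp": [0, 0, 1], "rot": [0, 0, 0]},
    {"fingers": 60, "dp": [0, 0, -15], "rot": [0, 0, 0]},
    {"fingers": 60, "dp": [0, 0, -40], "rot": [0, 0, 0]},
    {"fingers": 60, "dp": [0, 0, -75], "rot": [0, 0, 0]},
    {"fingers": 60, "dp": [0, 0, -101], "rot": [0, 0, 0]},
    {"fingers": 60, "dp": [0, 0, -101], "rot": [0, 0, 0]},
  ],
)

```text
time_s: 9.85
ee_pos: [0.6436, -0.2191, 0.1458]
tcp_rot: [[1.0, 0.025, 0.009], [0.025, -1.0, -0.004], [0.009, 0.004, -1.0]]
ft_force: [1.5, 0.2, 0.1]
gripper_width: 0.06
grasp_force: 0.0
```

```bash
python3 plan.py 425 108.5 140 5.2 - - 80 - - - 21 - - - 120 - 636 -57.5 120 1.4 - - 33.5 - - - 140 -; cat cmd.txt
```

```text
dp [-207.  -331.2   -0. ] rotz -3.8 rows>= 9.5
dp [ 0.  0. 60.] rotz -0.0 rows>= 1.5
dp [ 0.  0. 59.] rotz -0.0 rows>= 1.4
dp [  0.   0. -99.] rotz -0.0 rows>= 2.4
dp [195.1 184.4  -0. ] rotz 3.8 rows>= 6.5
dp [ 0.   0.  86.5] rotz -0.0 rows>= 2.1
dp [   0.     0.  -106.5] rotz -0.0 rows>= 2.6
6.360000000000000000e+02
-5.750000000000000000e+01
1.400000000000000000e+02
1.399999999999999911e+00
```

play_rows(
  series=[
    {"fingers": 60, "dp": [-20.7, -33.1, 0], "rot": [0, 0, -0.4]},
    {"fingers": 60, "dp": [-41.4, -66.2, 0], "rot": [0, 0, -0.8]},
    {"fingers": 60, "dp": [-62.1, -99.4, 0], "rot": [0, 0, -1.2]},
    {"fingers": 60, "dp": [-82.8, -132.5, 0], "rot": [0, 0, -1.6]},
    {"fingers": 60, "dp": [-103.5, -165.6, 0], "rot": [0, 0, -2]},
    {"fingers": 60, "dp": [-124.2, -198.7, 0], "rot": [0, 0, -2.4]},
    {"fingers": 60, "dp": [-144.9, -231.8, 0], "rot": [0, 0, -2.8]},
    {"fingers": 60, "dp": [-165.6, -265, 0], "rot": [0, 0, -3.2]},
    {"fingers": 60, "dp": [-186.3, -298.1, 0], "rot": [0, 0, -3.6]},
    {"fingers": 60, "dp": [-207, -331.2, 0], "rot": [0, 0, -3.8]},
  ],
)

```text
time_s: 10.68
ee_pos: [0.4234, 0.1097, 0.1394]
tcp_rot: [[0.996, 0.091, -0.0], [0.091, -0.996, 0.0], [-0.0, -0.0, -1.0]]
ft_force: [1.4, 1.2, 0.7]
gripper_width: 0.0597
grasp_force: 0.0
```

play_rows(
  series=[
    {"fingers": 60, "dp": [0, 0, 15], "rot": [0, 0, 0]},
    {"fingers": 60, "dp": [0, 0, 30], "rot": [0, 0, 0]},
    {"fingers": 60, "dp": [0, 0, 50], "rot": [0, 0, 0]},
    {"fingers": 60, "dp": [0, 0, 60], "rot": [0, 0, 0]},
    {"fingers": 60, "dp": [0, 0, 60], "rot": [0, 0, 0]},
    {"fingers": 60, "dp": [0, 0, 60], "rot": [0, 0, 0]},
    {"fingers": 60, "dp": [0, 0, 60], "rot": [0, 0, 0]},
    {"fingers": 60, "dp": [0, 0, 60], "rot": [0, 0, 0]},
    {"fingers": 60, "dp": [0, 0, 60], "rot": [0, 0, 0]},
    {"fingers": 60, "dp": [0, 0, 60], "rot": [0, 0, 0]},
  ],
)

```text
time_s: 11.52
ee_pos: [0.4254, 0.1085, 0.0802]
tcp_rot: [[0.996, 0.09, 0.001], [0.09, -0.996, 0.0], [0.001, -0.0, -1.0]]
ft_force: [-0.4, -0.0, -0.2]
gripper_width: 0.0599
grasp_force: 0.0
```

Run:
```python
from h import *
c,im,d=measure('wrist',['comb_center'],'w4.png')
s=bot.get_state();print(s['time_s'],s['ee_pos'],s['tcp_rot'])
```

```text
11.6167 [0.42525253 0.10848048 0.08003986] [[ 9.95895346e-01  9.05085657e-02  8.12536136e-04]
 [ 9.05085052e-02 -9.95895676e-01  1.11066426e-04]
 [ 8.19253688e-04 -3.70691057e-05 -9.99999664e-01]]
```

View pics/w4.png

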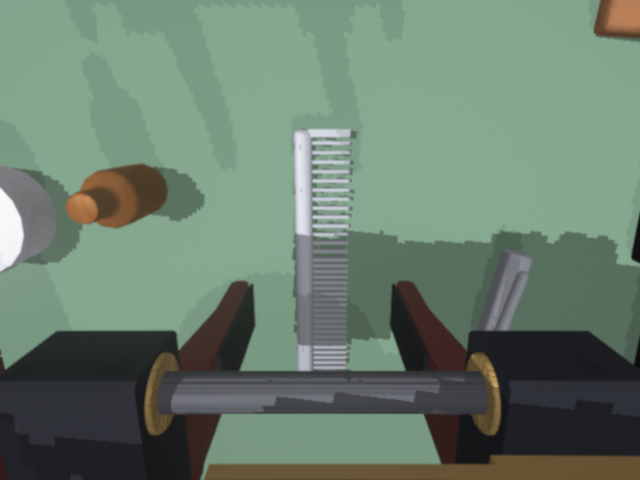

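The comb (322,250) is centred and aligned between the fingers; the dropper is at (125,195) and the clipper at (507,290), both clear. Grip and lift.

play_rows(
  series=[
    {"fingers": 60, "dp": [0, 0, 20], "rot": [0, 0, 0]},
    {"fingers": 60, "dp": [0, 0, 40], "rot": [0, 0, 0]},
    {"fingers": 60, "dp": [0, 0, 53], "rot": [0, 0, 0]},
    {"fingers": 60, "dp": [0, 0, 59], "rot": [0, 0, 0]},
    {"fingers": 60, "dp": [0, 0, 59], "rot": [0, 0, 0]},
    {"fingers": 24, "dp": [0, 0, 59], "rot": [0, 0, 0]},
    {"fingers": 24, "dp": [0, 0, 59], "rot": [0, 0, 0]},
    {"fingers": 24, "dp": [0, 0, 59], "rot": [0, 0, 0]},
    {"fingers": 24, "dp": [0, 0, 59], "rot": [0, 0, 0]},
    {"fingers": 24, "dp": [0, 0, 59], "rot": [0, 0, 0]},
  ],
)

```text
time_s: 12.45
ee_pos: [0.4252, 0.1085, 0.021]
tcp_rot: [[0.996, 0.091, 0.001], [0.091, -0.996, 0.0], [0.001, -0.0, -1.0]]
ft_force: [-0.4, 1.1, 0.3]
gripper_width: 0.0305
grasp_force: 0.4
```

play_rows(
  series=[
    {"fingers": 24, "dp": [0, 0, 0], "rot": [0, 0, 0]},
    {"fingers": 24, "dp": [0, 0, -5], "rot": [0, 0, 0]},
    {"fingers": 24, "dp": [0, 0, -15], "rot": [0, 0, 0]},
    {"fingers": 24, "dp": [0, 0, -35], "rot": [0, 0, 0]},
    {"fingers": 24, "dp": [0, 0, -55], "rot": [0, 0, 0]},
    {"fingers": 24, "dp": [0, 0, -75], "rot": [0, 0, 0]},
    {"fingers": 24, "dp": [0, 0, -90], "rot": [0, 0, 0]},
    {"fingers": 24, "dp": [0, 0, -99], "rot": [0, 0, 0]},
    {"fingers": 24, "dp": [0, 0, -99], "rot": [0, 0, 0]},
    {"fingers": 24, "dp": [0, 0, -99], "rot": [0, 0, 0]},
  ],
)

```text
time_s: 13.28
ee_pos: [0.425, 0.1085, 0.1198]
tcp_rot: [[0.996, 0.091, 0.001], [0.091, -0.996, 0.0], [0.001, 0.0, -1.0]]
ft_force: [0.1, 0.7, -1.3]
gripper_width: 0.0296
grasp_force: 30.0
```

play_rows(
  series=[
    {"fingers": 24, "dp": [24.4, 23, 0], "rot": [0, 0, 0.5]},
    {"fingers": 24, "dp": [48.8, 46.1, 0], "rot": [0, 0, 1]},
    {"fingers": 24, "dp": [73.2, 69.2, 0], "rot": [0, 0, 1.5]},
    {"fingers": 24, "dp": [97.6, 92.2, 0], "rot": [0, 0, 2]},
    {"fingers": 24, "dp": [122, 115.2, 0], "rot": [0, 0, 2.5]},
    {"fingers": 24, "dp": [146.3, 138.3, 0], "rot": [0, 0, 3]},
    {"fingers": 24, "dp": [170.7, 161.4, 0], "rot": [0, 0, 3.5]},
    {"fingers": 24, "dp": [195.1, 184.4, 0], "rot": [0, 0, 3.8]},
    {"fingers": 24, "dp": [195.1, 184.4, 0], "rot": [0, 0, 3.8]},
    {"fingers": 24, "dp": [195.1, 184.4, 0], "rot": [0, 0, 3.8]},
  ],
)

```text
time_s: 14.12
ee_pos: [0.6363, -0.0586, 0.1176]
tcp_rot: [[1.0, 0.023, -0.002], [0.023, -1.0, 0.0], [-0.002, -0.0, -1.0]]
ft_force: [-0.7, 0.3, -0.6]
gripper_width: 0.0295
grasp_force: 30.0
```

play_rows(
  series=[
    {"fingers": 24, "dp": [0, 0, 20], "rot": [0, 0, 0]},
    {"fingers": 24, "dp": [0, 0, 40], "rot": [0, 0, 0]},
    {"fingers": 24, "dp": [0, 0, 60], "rot": [0, 0, 0]},
    {"fingers": 24, "dp": [0, 0, 75], "rot": [0, 0, 0]},
    {"fingers": 24, "dp": [0, 0, 82], "rot": [0, 0, 0]},
    {"fingers": 24, "dp": [0, 0, 86], "rot": [0, 0, 0]},
    {"fingers": 24, "dp": [0, 0, 86.5], "rot": [0, 0, 0]},
    {"fingers": 24, "dp": [0, 0, 86.5], "rot": [0, 0, 0]},
    {"fingers": 24, "dp": [0, 0, 86.5], "rot": [0, 0, 0]},
    {"fingers": 24, "dp": [0, 0, 86.5], "rot": [0, 0, 0]},
  ],
)

```text
time_s: 14.95
ee_pos: [0.6359, -0.0572, 0.0334]
tcp_rot: [[1.0, 0.025, 0.0], [0.025, -1.0, -0.0], [0.0, 0.0, -1.0]]
ft_force: [-0.3, -1.0, 0.2]
gripper_width: 0.0295
grasp_force: 30.0
```

play_rows(
  series=[
    {"fingers": 45, "dp": [0, 0, 0], "rot": [0, 0, 0]},
    {"fingers": 45, "dp": [0, 0, 0], "rot": [0, 0, 0]},
    {"fingers": 45, "dp": [0, 0, 0], "rot": [0, 0, 0]},
    {"fingers": 45, "dp": [0, 0, 0], "rot": [0, 0, 0]},
    {"fingers": 45, "dp": [0, 0, 0], "rot": [0, 0, 0]},
    {"fingers": 45, "dp": [0, 0, -20], "rot": [0, 0, 0]},
    {"fingers": 45, "dp": [0, 0, -50], "rot": [0, 0, 0]},
    {"fingers": 45, "dp": [0, 0, -85], "rot": [0, 0, 0]},
    {"fingers": 45, "dp": [0, 0, -106.5], "rot": [0, 0, 0]},
    {"fingers": 45, "dp": [0, 0, -106.5], "rot": [0, 0, 0]},
  ],
)

```text
time_s: 15.78
ee_pos: [0.6395, -0.0581, 0.1451]
tcp_rot: [[1.0, 0.024, 0.009], [0.024, -1.0, -0.002], [0.009, 0.002, -1.0]]
ft_force: [-0.3, 0.9, -0.0]
gripper_width: 0.0454
grasp_force: 0.0
```

```bash
python3 plan.py 425 -95.6 140 6 - - 80 - - - 22 - - - 120 - 638 -137.5 120 1.4 - - 34.5 - - - 160 -
```

```text
dp [-211.9   32.9   -0. ] rotz -4.6 rows>= 5.2
dp [ 0.  0. 60.] rotz -0.0 rows>= 1.5
dp [ 0.  0. 58.] rotz -0.0 rows>= 1.4
dp [  0.   0. -98.] rotz -0.0 rows>= 2.4
dp [207.5  63.9  -0. ] rotz 4.6 rows>= 5.3
dp [ 0.   0.  85.5] rotz -0.0 rows>= 2.1
dp [   0.     0.  -125.5] rotz -0.0 rows>= 3.1
```

play_rows(
  series=[
    {"fingers": 50, "dp": [-30, 4.7, 0], "rot": [0, 0, -0.6]},
    {"fingers": 50, "dp": [-60, 9.4, 0], "rot": [0, 0, -1.3]},
    {"fingers": 50, "dp": [-90, 14.1, 0], "rot": [0, 0, -2]},
    {"fingers": 50, "dp": [-121, 18.8, 0], "rot": [0, 0, -2.6]},
    {"fingers": 50, "dp": [-151, 23.5, 0], "rot": [0, 0, -3.3]},
    {"fingers": 50, "dp": [-182, 28.2, 0], "rot": [0, 0, -4]},
    {"fingers": 50, "dp": [-211.9, 32.9, 15], "rot": [0, 0, -4.6]},
    {"fingers": 50, "dp": [-211.9, 32.9, 40], "rot": [0, 0, -4.6]},
    {"fingers": 50, "dp": [-211.9, 32.9, 60], "rot": [0, 0, -4.6]},
    {"fingers": 50, "dp": [-211.9, 32.9, 60], "rot": [0, 0, -4.6]},
  ],
)

```text
time_s: 16.62
ee_pos: [0.4218, -0.0947, 0.0768]
tcp_rot: [[0.995, 0.104, -0.006], [0.104, -0.995, 0.002], [-0.006, -0.003, -1.0]]
ft_force: [-1.1, 0.7, 0.2]
gripper_width: 0.0501
grasp_force: 0.0
```

Run:
```python
from h import *
c,im,d=measure('wrist',['slicker_center'],'w5.png')
s=bot.get_state();print(s['time_s'],s['ee_pos'],s['tcp_rot'])
```

```text
slicker_center 0.86 [322 246  97 252] [430.1 -95.2 138.8  50.1   6.4] med [457.7 -94.3  17.4]
16.7167 [ 0.42417236 -0.09525697  0.07911287] [[ 9.94531925e-01  1.04405766e-01 -2.38451181e-03]
 [ 1.04408290e-01 -9.94534056e-01  9.59497979e-04]
 [-2.27130108e-03 -1.20321417e-03 -9.99996697e-01]]
```

View pics/w5.png

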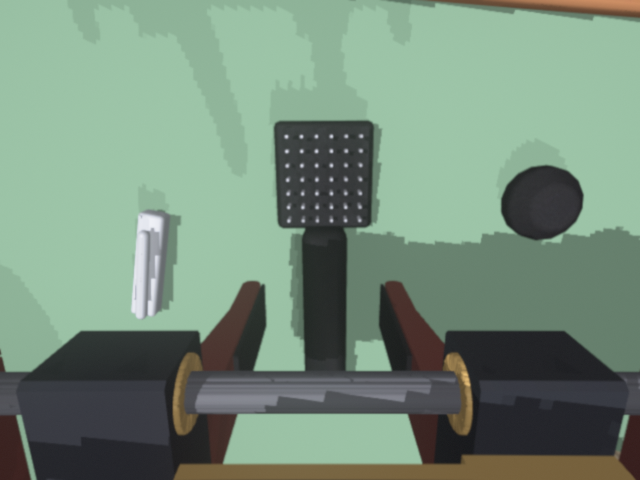

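The slicker handle (325,300) lies between the fingers and aligned, with its head at (324,175) ahead of them. Clipper and puck are clear.

play_rows(
  series=[
    {"fingers": 50, "dp": [0, 0, 20], "rot": [0, 0, 0]},
    {"fingers": 50, "dp": [0, 0, 40], "rot": [0, 0, 0]},
    {"fingers": 50, "dp": [0, 0, 53], "rot": [0, 0, 0]},
    {"fingers": 50, "dp": [0, 0, 58], "rot": [0, 0, 0]},
    {"fingers": 50, "dp": [0, 0, 58], "rot": [0, 0, 0]},
    {"fingers": 18, "dp": [0, 0, 58], "rot": [0, 0, 0]},
    {"fingers": 18, "dp": [0, 0, 58], "rot": [0, 0, 0]},
    {"fingers": 18, "dp": [0, 0, 58], "rot": [0, 0, 0]},
    {"fingers": 18, "dp": [0, 0, 58], "rot": [0, 0, 0]},
    {"fingers": 18, "dp": [0, 0, 58], "rot": [0, 0, 0]},
  ],
)

```text
time_s: 17.55
ee_pos: [0.4254, -0.0957, 0.0223]
tcp_rot: [[0.995, 0.105, 0.001], [0.105, -0.995, -0.0], [0.001, 0.001, -1.0]]
ft_force: [-0.3, 1.4, 6.3]
gripper_width: 0.0239
grasp_force: 30.0
```

play_rows(
  series=[
    {"fingers": 18, "dp": [0, 0, 0], "rot": [0, 0, 0]},
    {"fingers": 18, "dp": [0, 0, 0], "rot": [0, 0, 0]},
    {"fingers": 18, "dp": [0, 0, -5], "rot": [0, 0, 0]},
    {"fingers": 18, "dp": [0, 0, -20], "rot": [0, 0, 0]},
    {"fingers": 18, "dp": [0, 0, -40], "rot": [0, 0, 0]},
    {"fingers": 18, "dp": [0, 0, -60], "rot": [0, 0, 0]},
    {"fingers": 18, "dp": [0, 0, -85], "rot": [0, 0, 0]},
    {"fingers": 18, "dp": [0, 0, -98], "rot": [0, 0, 0]},
    {"fingers": 18, "dp": [0, 0, -98], "rot": [0, 0, 0]},
    {"fingers": 18, "dp": [0, 0, -98], "rot": [0, 0, 0]},
  ],
)

```text
time_s: 18.38
ee_pos: [0.4252, -0.0957, 0.1202]
tcp_rot: [[0.995, 0.105, 0.002], [0.105, -0.995, -0.001], [0.002, 0.001, -1.0]]
ft_force: [-0.3, -0.5, -0.9]
gripper_width: 0.0238
grasp_force: 30.0
```

play_rows(
  series=[
    {"fingers": 18, "dp": [20, 6, 0], "rot": [0, 0, 0.5]},
    {"fingers": 18, "dp": [46, 14, 0], "rot": [0, 0, 1]},
    {"fingers": 18, "dp": [73, 22, 0], "rot": [0, 0, 1.5]},
    {"fingers": 18, "dp": [100, 31, 0], "rot": [0, 0, 2]},
    {"fingers": 18, "dp": [127, 39, 0], "rot": [0, 0, 2.7]},
    {"fingers": 18, "dp": [154, 47, 0], "rot": [0, 0, 3.4]},
    {"fingers": 18, "dp": [181, 56, 0], "rot": [0, 0, 4]},
    {"fingers": 18, "dp": [200, 62, 0], "rot": [0, 0, 4.6]},
    {"fingers": 18, "dp": [207.5, 63.9, 0], "rot": [0, 0, 4.6]},
    {"fingers": 18, "dp": [207.5, 63.9, 0], "rot": [0, 0, 4.6]},
  ],
)

```text
time_s: 19.22
ee_pos: [0.6386, -0.1375, 0.1177]
tcp_rot: [[1.0, 0.025, -0.002], [0.025, -1.0, 0.001], [-0.002, -0.001, -1.0]]
ft_force: [0.6, 0.3, -2.3]
gripper_width: 0.0237
grasp_force: 30.0
```

play_rows(
  series=[
    {"fingers": 18, "dp": [0, 0, 20], "rot": [0, 0, 0]},
    {"fingers": 18, "dp": [0, 0, 40], "rot": [0, 0, 0]},
    {"fingers": 18, "dp": [0, 0, 60], "rot": [0, 0, 0]},
    {"fingers": 18, "dp": [0, 0, 75], "rot": [0, 0, 0]},
    {"fingers": 18, "dp": [0, 0, 82], "rot": [0, 0, 0]},
    {"fingers": 18, "dp": [0, 0, 85.5], "rot": [0, 0, 0]},
    {"fingers": 18, "dp": [0, 0, 85.5], "rot": [0, 0, 0]},
    {"fingers": 18, "dp": [0, 0, 85.5], "rot": [0, 0, 0]},
    {"fingers": 18, "dp": [0, 0, 85.5], "rot": [0, 0, 0]},
    {"fingers": 18, "dp": [0, 0, 85.5], "rot": [0, 0, 0]},
  ],
)

```text
time_s: 20.05
ee_pos: [0.6374, -0.1373, 0.0343]
tcp_rot: [[1.0, 0.025, -0.001], [0.025, -1.0, 0.0], [-0.001, -0.0, -1.0]]
ft_force: [-1.0, 0.2, 0.1]
gripper_width: 0.0238
grasp_force: 30.0
```

play_rows(
  series=[
    {"fingers": 42, "dp": [0, 0, 0], "rot": [0, 0, 0]},
    {"fingers": 42, "dp": [0, 0, 0], "rot": [0, 0, 0]},
    {"fingers": 42, "dp": [0, 0, 0], "rot": [0, 0, 0]},
    {"fingers": 42, "dp": [0, 0, 0], "rot": [0, 0, 0]},
    {"fingers": 42, "dp": [0, 0, 0], "rot": [0, 0, 0]},
    {"fingers": 42, "dp": [0, 0, -25], "rot": [0, 0, 0]},
    {"fingers": 42, "dp": [0, 0, -60], "rot": [0, 0, 0]},
    {"fingers": 42, "dp": [0, 0, -95], "rot": [0, 0, 0]},
    {"fingers": 42, "dp": [0, 0, -125.5], "rot": [0, 0, 0]},
    {"fingers": 42, "dp": [0, 0, -125.5], "rot": [0, 0, 0]},
  ],
)

```text
time_s: 20.88
ee_pos: [0.6422, -0.1387, 0.1667]
tcp_rot: [[1.0, 0.025, 0.011], [0.025, -1.0, -0.004], [0.011, 0.004, -1.0]]
ft_force: [1.3, 0.1, 0.3]
gripper_width: 0.042
grasp_force: 0.0
```

```bash
python3 plan.py 538 75 160 51.4 438 286.5 160 90 - - 85 - - - 22 - - - 120 - 643.8 154.5 120 90 - - 29.5 - - - 160 -
```

```text
dp [ -94.8 -214.9   -0. ] rotz -50.0 rows>= 7.0
dp [ 102.9 -210.1   -0. ] rotz -38.6 rows>= 5.7
dp [ 0.  0. 75.] rotz -0.0 rows>= 1.8
dp [ 0.  0. 63.] rotz -0.0 rows>= 1.5
dp [  0.   0. -98.] rotz -0.0 rows>= 2.4
dp [-132.   205.8   -0. ] rotz -0.0 rows>= 6.0
dp [ 0.   0.  90.5] rotz -0.0 rows>= 2.2
dp [   0.     0.  -130.5] rotz -0.0 rows>= 3.2
```

play_rows(
  series=[
    {"fingers": 80, "dp": [-10, -23, 0], "rot": [0, 0, -5.5]},
    {"fingers": 80, "dp": [-20, -46, 0], "rot": [0, 0, -11]},
    {"fingers": 80, "dp": [-31, -70, 0], "rot": [0, 0, -16.5]},
    {"fingers": 80, "dp": [-42, -94, 0], "rot": [0, 0, -22]},
    {"fingers": 80, "dp": [-52, -118, 0], "rot": [0, 0, -28]},
    {"fingers": 80, "dp": [-63, -142, 0], "rot": [0, 0, -33.5]},
    {"fingers": 80, "dp": [-73, -166, 0], "rot": [0, 0, -39]},
    {"fingers": 80, "dp": [-84, -190, 0], "rot": [0, 0, -44.5]},
    {"fingers": 80, "dp": [-94.8, -214.9, 0], "rot": [0, 0, -50]},
    {"fingers": 80, "dp": [-94.8, -214.9, 0], "rot": [0, 0, -50]},
  ],
)

```text
time_s: 21.72
ee_pos: [0.5348, 0.0786, 0.1591]
tcp_rot: [[0.618, 0.786, -0.003], [0.786, -0.618, 0.002], [-0.001, -0.004, -1.0]]
ft_force: [-0.8, -0.3, -0.5]
gripper_width: 0.0797
grasp_force: 0.0
```

play_rows(
  series=[
    {"fingers": 80, "dp": [15, -30, 0], "rot": [0, 0, -5.5]},
    {"fingers": 80, "dp": [29, -60, 0], "rot": [0, 0, -11]},
    {"fingers": 80, "dp": [44, -90, 0], "rot": [0, 0, -16.5]},
    {"fingers": 80, "dp": [59, -120, 0], "rot": [0, 0, -22]},
    {"fingers": 80, "dp": [74, -150, 0], "rot": [0, 0, -28]},
    {"fingers": 80, "dp": [88, -180, 0], "rot": [0, 0, -34]},
    {"fingers": 80, "dp": [102.9, -210.1, 0], "rot": [0, 0, -38.6]},
    {"fingers": 80, "dp": [102.9, -210.1, 30], "rot": [0, 0, -38.6]},
    {"fingers": 80, "dp": [102.9, -210.1, 60], "rot": [0, 0, -38.6]},
    {"fingers": 80, "dp": [102.9, -210.1, 75], "rot": [0, 0, -38.6]},
  ],
)

```text
time_s: 22.55
ee_pos: [0.4368, 0.2866, 0.0822]
tcp_rot: [[-0.001, 1.0, -0.002], [1.0, 0.001, -0.001], [-0.001, -0.002, -1.0]]
ft_force: [-0.3, -0.9, 1.0]
gripper_width: 0.0798
grasp_force: 0.0
```

Run:
```python
from h import *
c,im,d=measure('wrist',['tin_center'],'w6.png')
s=bot.get_state();print(s['time_s'],s['ee_pos'],s['tcp_rot'])
c,im,d=measure('scene',['board','comb_center','slicker_center','wood_brush_center','lick_mat'],'scene1.png')
cv2.imwrite('pics/scene1c.png',cv2.resize(im[150:430,140:520,::-1],None,fx=2,fy=2))
```

```text
22.65 [0.43609303 0.28553452 0.08203288] [[ 5.96514726e-04  9.99987448e-01 -4.97476463e-03]
 [ 9.99996560e-01 -6.09211769e-04 -2.55116534e-03]
 [-2.55416401e-03 -4.97322571e-03 -9.99984372e-01]]
board 0.7 [236 294 161  99] [ 638.1 -135.8  253.9  162.7  -88.9] med [ 649.6 -102.6   12.8]
slicker_center 0.62 [230 282  71  55] [ 637.  -147.2  156.2   68.1    7.4] med [ 673.3 -125.3   24.8]
wood_brush_center 0.86 [310 185  44  44] [ 321.1 -252.3  117.4   37.2  -81.5] med [ 325.  -230.6   32.7]
wood_brush_center 0.85 [210 182  28  28] [ 436.  -447.5   97.7   45.1   26.8] med [ 441.9 -441.5   35.1]
wood_brush_center 0.71 [206 258  47  48] [ 645.3 -200.2   87.3   27.9  -16. ] med [ 655.5 -198.    34.1]
lick_mat 0.57 [358 378 116  88] [644.2 156.2 131.7 130.8  -7.3] med [648.8 160.5   6.2]
```

View pics/w6.png

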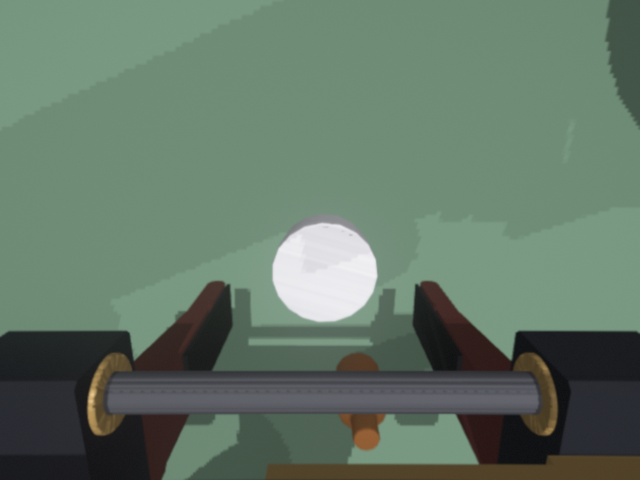

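View pics/scene1c.png

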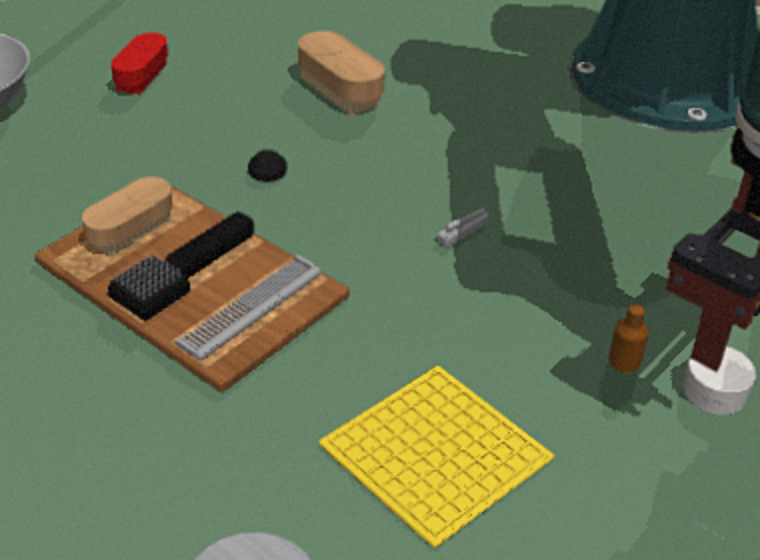

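The wrist view shows the tin (325,272) centred between the fingers, with the dropper (358,400) behind and clear. The scene crop shows all three tools on their strips and the bystanders unmoved.

play_rows(
  series=[
    {"fingers": 80, "dp": [0, 0, 0], "rot": [0, 0, 0]},
    {"fingers": 80, "dp": [0, 0, 20], "rot": [0, 0, 0]},
    {"fingers": 80, "dp": [0, 0, 40], "rot": [0, 0, 0]},
    {"fingers": 80, "dp": [0, 0, 56], "rot": [0, 0, 0]},
    {"fingers": 80, "dp": [0, 0, 63], "rot": [0, 0, 0]},
    {"fingers": 80, "dp": [0, 0, 63], "rot": [0, 0, 0]},
    {"fingers": 50, "dp": [0, 0, 63], "rot": [0, 0, 0]},
    {"fingers": 50, "dp": [0, 0, 63], "rot": [0, 0, 0]},
    {"fingers": 50, "dp": [0, 0, 63], "rot": [0, 0, 0]},
    {"fingers": 50, "dp": [0, 0, 63], "rot": [0, 0, 0]},
  ],
)

```text
time_s: 23.78
ee_pos: [0.4385, 0.2869, 0.0225]
tcp_rot: [[0.0, 1.0, 0.001], [1.0, -0.0, 0.001], [0.001, 0.001, -1.0]]
ft_force: [-2.0, -0.5, 0.3]
gripper_width: 0.0566
grasp_force: 0.5
```

play_rows(
  series=[
    {"fingers": 50, "dp": [0, 0, 0], "rot": [0, 0, 0]},
    {"fingers": 50, "dp": [0, 0, 0], "rot": [0, 0, 0]},
    {"fingers": 50, "dp": [0, 0, -5], "rot": [0, 0, 0]},
    {"fingers": 50, "dp": [0, 0, -20], "rot": [0, 0, 0]},
    {"fingers": 50, "dp": [0, 0, -40], "rot": [0, 0, 0]},
    {"fingers": 50, "dp": [0, 0, -60], "rot": [0, 0, 0]},
    {"fingers": 50, "dp": [0, 0, -85], "rot": [0, 0, 0]},
    {"fingers": 50, "dp": [0, 0, -98], "rot": [0, 0, 0]},
    {"fingers": 50, "dp": [0, 0, -98], "rot": [0, 0, 0]},
    {"fingers": 50, "dp": [0, 0, -98], "rot": [0, 0, 0]},
  ],
)

```text
time_s: 24.62
ee_pos: [0.4382, 0.2868, 0.1202]
tcp_rot: [[0.0, 1.0, 0.001], [1.0, -0.0, 0.001], [0.001, 0.001, -1.0]]
ft_force: [-1.0, 0.9, -0.8]
gripper_width: 0.0556
grasp_force: 30.0
```

play_rows(
  series=[
    {"fingers": 50, "dp": [-12, 19, 0], "rot": [0, 0, 0]},
    {"fingers": 50, "dp": [-28, 44, 0], "rot": [0, 0, 0]},
    {"fingers": 50, "dp": [-46, 71, 0], "rot": [0, 0, 0]},
    {"fingers": 50, "dp": [-64, 99, 0], "rot": [0, 0, 0]},
    {"fingers": 50, "dp": [-82, 127, 0], "rot": [0, 0, 0]},
    {"fingers": 50, "dp": [-100, 155, 0], "rot": [0, 0, 0]},
    {"fingers": 50, "dp": [-117, 182, 0], "rot": [0, 0, 0]},
    {"fingers": 50, "dp": [-128, 200, 0], "rot": [0, 0, 0]},
    {"fingers": 50, "dp": [-132, 205.8, 0], "rot": [0, 0, 0]},
    {"fingers": 50, "dp": [-132, 205.8, 0], "rot": [0, 0, 0]},
  ],
)

```text
time_s: 25.45
ee_pos: [0.6441, 0.1533, 0.1177]
tcp_rot: [[0.002, 1.0, -0.002], [1.0, -0.002, -0.0], [-0.0, -0.002, -1.0]]
ft_force: [-1.0, 0.2, 0.0]
gripper_width: 0.0554
grasp_force: 30.0
```

play_rows(
  series=[
    {"fingers": 50, "dp": [0, 0, 20], "rot": [0, 0, 0]},
    {"fingers": 50, "dp": [0, 0, 40], "rot": [0, 0, 0]},
    {"fingers": 50, "dp": [0, 0, 60], "rot": [0, 0, 0]},
    {"fingers": 50, "dp": [0, 0, 78], "rot": [0, 0, 0]},
    {"fingers": 50, "dp": [0, 0, 86], "rot": [0, 0, 0]},
    {"fingers": 50, "dp": [0, 0, 90.5], "rot": [0, 0, 0]},
    {"fingers": 50, "dp": [0, 0, 90.5], "rot": [0, 0, 0]},
    {"fingers": 50, "dp": [0, 0, 90.5], "rot": [0, 0, 0]},
    {"fingers": 50, "dp": [0, 0, 90.5], "rot": [0, 0, 0]},
    {"fingers": 50, "dp": [0, 0, 90.5], "rot": [0, 0, 0]},
  ],
)

```text
time_s: 26.28
ee_pos: [0.6435, 0.155, 0.0294]
tcp_rot: [[-0.0, 1.0, 0.0], [1.0, 0.0, 0.0], [0.0, 0.0, -1.0]]
ft_force: [0.7, -1.0, -0.3]
gripper_width: 0.0555
grasp_force: 30.0
```

play_rows(
  series=[
    {"fingers": 78, "dp": [0, 0, 0], "rot": [0, 0, 0]},
    {"fingers": 78, "dp": [0, 0, 0], "rot": [0, 0, 0]},
    {"fingers": 78, "dp": [0, 0, 0], "rot": [0, 0, 0]},
    {"fingers": 78, "dp": [0, 0, 0], "rot": [0, 0, 0]},
    {"fingers": 78, "dp": [0, 0, 0], "rot": [0, 0, 0]},
    {"fingers": 78, "dp": [0, 0, -25], "rot": [0, 0, 0]},
    {"fingers": 78, "dp": [0, 0, -60], "rot": [0, 0, 0]},
    {"fingers": 78, "dp": [0, 0, -95], "rot": [0, 0, 0]},
    {"fingers": 78, "dp": [0, 0, -130.5], "rot": [0, 0, 0]},
    {"fingers": 78, "dp": [0, 0, -130.5], "rot": [0, 0, 0]},
  ],
)

```text
time_s: 27.12
ee_pos: [0.6484, 0.1553, 0.1675]
tcp_rot: [[-0.0, 1.0, 0.012], [1.0, 0.0, 0.002], [0.002, 0.012, -1.0]]
ft_force: [0.9, -0.8, 0.6]
gripper_width: 0.0783
grasp_force: 0.0
```

play_rows(
  series=[
    {"fingers": 80, "dp": [-23, -4, -24], "rot": [0, 0, 0]},
    {"fingers": 80, "dp": [-46, -8, -48], "rot": [0, 0, 0]},
    {"fingers": 80, "dp": [-69, -12, -72], "rot": [0, 0, 0]},
    {"fingers": 80, "dp": [-92, -16, -96], "rot": [0, 0, 0]},
    {"fingers": 80, "dp": [-115, -20, -120], "rot": [0, 0, 0]},
    {"fingers": 80, "dp": [-138, -24, -144], "rot": [0, 0, 0]},
    {"fingers": 80, "dp": [-161, -28, -168], "rot": [0, 0, 0]},
    {"fingers": 80, "dp": [-184, -34, -192], "rot": [0, 0, 0]},
    {"fingers": 80, "dp": [-207, -39, -216], "rot": [0, 0, 0]},
    {"fingers": 80, "dp": [-230, -44, -240], "rot": [0, 0, 0]},
  ],
)

```text
time_s: 27.95
ee_pos: [0.5991, -0.0765, 0.4004]
tcp_rot: [[0.0, 1.0, -0.0], [1.0, -0.0, 0.0], [0.0, -0.0, -1.0]]
ft_force: [1.2, -0.6, -0.1]
gripper_width: 0.0798
grasp_force: 0.0
```

play_rows(
  series=[
    {"fingers": 80, "dp": [-15, 0, 0], "rot": [0, 0, 0]},
    {"fingers": 80, "dp": [-30, 0, 0], "rot": [0, 0, 0]},
    {"fingers": 80, "dp": [-30, 0, 0], "rot": [0, 0, 0]},
    {"fingers": 80, "dp": [-30, 0, 0], "rot": [0, 0, 0]},
    {"fingers": 80, "dp": [-30, 0, 0], "rot": [0, 0, 0]},
    {"fingers": 80, "dp": [-30, 0, 0], "rot": [0, 0, 0]},
    {"fingers": 80, "dp": [-30, 0, 0], "rot": [0, 0, 0]},
    {"fingers": 80, "dp": [-30, 0, 0], "rot": [0, 0, 0]},
    {"fingers": 80, "dp": [-30, 0, 0], "rot": [0, 0, 0]},
    {"fingers": 80, "dp": [-30, 0, 0], "rot": [0, 0, 0]},
  ],
)

```text
time_s: 28.78
ee_pos: [0.5998, -0.105, 0.3996]
tcp_rot: [[-0.001, 1.0, -0.0], [1.0, 0.001, 0.0], [0.0, -0.0, -1.0]]
ft_force: [-0.3, -0.7, -0.7]
gripper_width: 0.08
grasp_force: 0.0
```

Run:
```python
from h import *
import h
h.ZW.update(comb_center=(14,30),wood_brush_center=(30,55),slicker_center=(18,45),tin_center=(28,42))
c,im,d=measure('wrist',list(ZW)+['clipper','curry_puck','dropper'],'w7.png')
s=bot.get_state();print(s['time_s'],s['ee_pos'])
```

```text
slicker_center 0.57 [351 210 114  40] [ 636.8 -137.9  149.6   50.3    1.5] med [ 659.6 -135.9   29.9]
slicker_center 0.51 [229 259  30  24] [ 469.  -207.3   25.2   25.1   44.6] med [ 469.  -207.6   19.1]
comb_center 0.79 [350 150 116  23] [635.2 -56.9 149.4  29.3   1.9] med [630.8 -50.3  18. ]
wood_brush_center 0.92 [106 297  59  76] [ 301.  -250.4  105.6   58.8   77.8] med [ 305.7 -247.5   45.8]
wood_brush_center 0.87 [352 275  70  34] [ 639.  -218.2   93.9   43.     2.1] med [ 638.4 -215.7   45.7]
wood_brush_center 0.71 [215 428  58  25] [ 434.3 -453.3   90.6   42.6   20.9] med [ 426.1 -456.6   33.5]
board 0.96 [353 207 129 185] [ 638.6 -136.9  250.2  159.4  -88.5] med [ 634.4 -108.7   11.1]
lick_mat 0.7 [355  17 110  35] [637.7 103.5 128.4  33.4  -4. ] med [645.2 103.4   4.9]
clipper 0.93 [174 104  50  16] [412.    2.6  59.6  15.   -5. ] med [412.8   2.1  11.6]
curry_puck 0.94 [229 261  33  27] [ 470.1 -207.1   38.3   38.1   84.7] med [ 471.7 -204.    16.1]
29.2833 [ 0.59976791 -0.10542696  0.39964766]
```

View pics/w7.png

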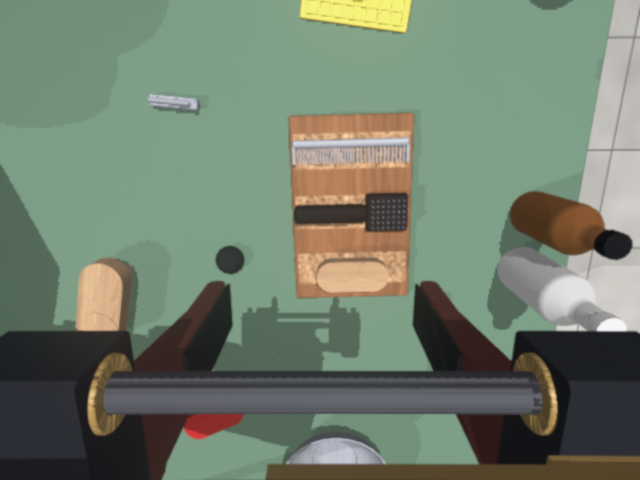

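View w7 shows comb (350,150), slicker (351,210) and wood brush (352,275) on their strips, all within 2 mm and 1° of target. Checking the tin last.

Run:
```python
from h import *
import h
h.ZW.update(tin_center=(30,42),lick_mat=(3,11))
for n in('scene','side'):
    print(n); c,im,d=measure(n,['tin_center','lick_mat','dropper','clipper'])
    if n=='scene': cv2.imwrite('pics/scene2c.png',cv2.resize(im[200:440,140:520,::-1],None,fx=2,fy=2))
```

```text
scene
tin_center 0.89 [361 369  36  39] [643.7 156.9  55.   54.3  18. ] med [645.5 157.7  35.3]
lick_mat 0.79 [357 378 111  87] [644.  155.7 132.1 130.9  -7.3] med [662.1 171.1   6.1]
dropper 0.8 [456 318  19  33] [443.5 197.4  74.4  26.6  42.1] med [466.3 215.4  33.4]
dropper 0.52 [360 367  36  39] [634.1 159.5  74.9  55.2 -15.6] med [651.1 161.5  34.7]
clipper 0.59 [373 262  26  21] [413.3   7.2  59.7  14.4 -10.8] med [419.5   6.5  12.2]
side
tin_center 0.85 [335 186  16  20] [645.2 149.8  57.8  53.   28.6] med [642.3 148.7  34.6]
lick_mat 0.56 [337 190  54  32] [643.4 149.1 138.8 128.2  83.2] med [629.3 130.8   5.7]
dropper 0.61 [262 184  11  22] [464.6 238.9 100.3  27.1  78.5] med [456.5 200.9  31.2]
clipper 0.56 [269 237  27  11] [412.    4.8  58.8  34.5  -4.1] med [412.2  -4.   10.7]
```

View pics/scene2c.png

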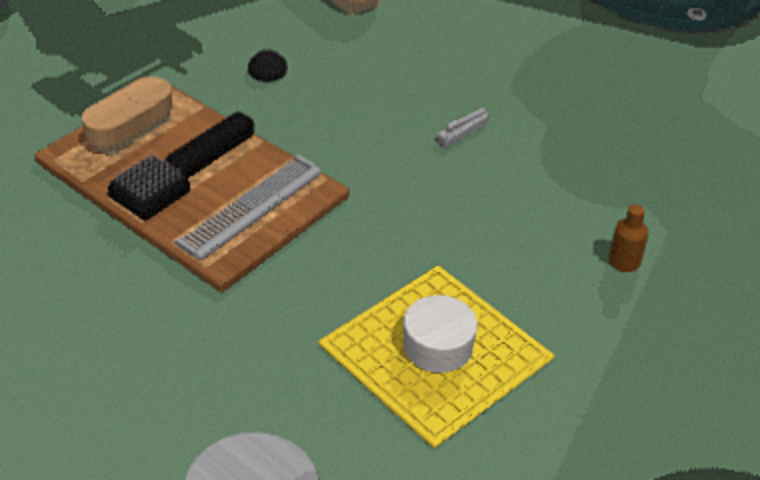

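The tin stands upright in the middle of the mat at crop (440,332), within about 2 mm. Everything else is in place, so I hand in.

```bash
python3 -c "
from workcell import bot
print(bot.hand_in())"
```

```text
the job is handed in; nothing more can be done
None
```

The job is handed in at about 30 s: by the last camera check, all three tools are on their cork strips and the tin is upright in the middle of the lick mat, each within about 2 mm of centre, with the other things left where they were.

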